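Clear the rejected module from the test nest into the scrap bin

TASK

The red module in the test nest is a reject: slide the yellow gate along until its gap stands fully in front of the red module's lane, then press a fingertip gently on the red module and slide it out of its lane, over the edge at the bench end, so that it drops into the blue scrap bin below; never press or push it harder than 15 N and do not lift it. Then slide the gate back to the middle, so that the green module stays shut in, and let go of everything. Do not touch the green module and leave everything else where it is.

Things in the scene. Friction and masses are not known exactly. Their poses are not given: they have to be found in the camera images.
- nest: Test nest: fixed aluminium base 130 x 200 x 16 mm (x, y, z) with two blue-railed lanes along its x, reaching over the bench's far edge. Origin: centre of the base's underside; +x points out over the edge and the bin. Position, height and yaw vary. Deck 16 mm above the origin; lanes 52 mm wide, centred at nest y = +31 and -31 mm; rails (x -53 to 39 mm) and rear fence (x -65 to -53 mm) 8 mm high.
- nest_lip (a point): middle of the deck's front edge, the lip past which a module drops: nest (65, 0, 16) mm. Lanes are open to the front. Rails and rear fence are flush with the modules' tops, so a module can at first be neither pinched nor pushed from behind. Friction of module on deck about 0.35 (varies), less than of fingertips on a module.
- gate (a joint): gate position along nest y, m: 0 = middle (both lanes blocked, handle at the yellow mark); +0.031 = stop, gap centred on the +y lane; -0.031 = stop, gap on the -y lane. Moves at about 2 N, stays where left. Two stop blocks at nest x 41 to 51 mm, each 60 mm long, tops 16 mm above the deck, 56 mm gap between them: it must be within 2 mm of a stop to let a 50 mm wide module out.
- gate_handle (a point): centre of the gate's square black grip, 18 x 18 x 22 mm, on a narrower stem on the +y stop block. It is 45 mm above the deck (its top 56 mm), at nest x = 46 mm and nest y = 75 mm + gate position.
- reject: red module, rigid flat case 88 x 50 x 8 mm (x along the lane), 0.17 to 0.35 kg, gold strip at its +x end. Origin: centre of its underside. Lies on the deck in either lane, 1 mm from the rails, about 2 mm from the fence. Rear half of the top is bare; a steady 4 to 10 N press there carries it along.
- floor_hinge (a point): nest (35, 0, 16) mm, on the line at which each lane's white floor plate is hinged. The plates are sprung: under a press of a few N on the module's rear the rear end sinks a few mm, and it comes up again as the press moves forward; from this line to the lip the deck is rigid and tenths of a mm there mean several N. So keep the press by feel while sliding: a fixed height loses the grip or presses too hard.
- good: the green module, same shape as the red one, in the other lane. To be left alone.
- bin: blue open scrap bin on a floor stand beyond the bench edge, outside 200 x 260 x 100 mm, walls 5 mm; fixed. Origin: centre of its underside; its x, y lie roughly along the nest's. Its rim is about 66 to 81 mm below the deck; it reaches some 10 to 25 mm back under the lip.
- connector_a: loose aluminium connector shell with orange insert, 40 x 25 x 16 mm. Bystander; origin under its centre.
- connector_b: loose aluminium connector shell with white insert, 40 x 25 x 16 mm. Bystander; origin under its centre.
- driver: screwdriver with green handle, 170 mm long, lying flat. Bystander; origin at its own middle.
- mug: white mug, 80 mm wide, 90 mm high. Bystander; origin under its centre.
- jar: amber jar with black lid, 60 mm wide, 70 mm high. Bystander; origin under its centre.
- spool: grey flanged spool standing on end, 60 mm wide, 40 mm high. Bystander; origin under its centre.
Mind the look-alikes: they are no part of the job. Several things have the shape of the reject; the one meant has the colours described above.

How it is judged:
On the way, in this order (a step that is already met when the one before it is completed fails the run):
1. the gate's gap stands in front of the red module's lane (within 4 mm of that stop) with the red module still inside its lane (x of reject in the frame of nest below 0.01 m and ((y of reject in the frame of nest above 0 m and value of joint gate above 0.027 m) or (y of reject in the frame of nest below 0 m and value of joint gate below -0.027 m))), for 0.2 s.
2. the red module lies in the bin (x of reject in the frame of bin between -0.1 and 0.1 m and y of reject in the frame of bin between -0.13 and 0.13 m and z of reject in the frame of bin between -0.01 and 0.1 m), for 0.2 s.
3. the gate is back in the middle (within 8 mm) (value of joint gate between -0.008 and 0.008 m), for 0.2 s.
At the end, for the whole second after the job is handed in: The red module lies at rest inside the bin, the gate is within 8 mm of its middle position, the green module is within 6 mm of where it started, and the other things are within 30 mm of where they started (all of step 2 and all of step 3 and linear speed of reject below 0.02 m/s and distance of good from where it was at the start of the episode below 0.006 m and distance of each of connector_a, connector_b, driver, mug, jar, spool from where it was at the start of the episode below 0.03 m); the robot touches nothing.
It fails at once if the robot presses or pushes the red module with more than 15 N (contact force between reject and the fingers above 15 N or contact force between reject and the arm above 15 N).
It fails at once if the red module is lifted (its underside centre more than about 25 mm above the deck) (height (world z) of reject above 0.045 m).
It fails at once if the green module is touched by the robot (over 1 N) or moved by more than 6 mm (distance of good from where it was at the start of the episode above 0.006 m or contact force between good and the fingers above 1 N or contact force between good and the arm above 1 N).
It fails at once if a bystander is moved by more than 30 mm (distance of any of connector_a, connector_b, driver, mug, jar, spool from where it was at the start of the episode above 0.03 m).
It also fails if it takes over 72 s, if anything falls off the work surface, if the arm or the gripper's body presses on something with over 40 N, if the wrist force passes 120 N, or if a joint passes its speed limit or range.

ROBOT

A 7-joint arm with a two-finger parallel gripper is mounted at the origin on the work surface. World frame = base frame: x ahead of the robot, y to its left, z up, the work surface at z = 0. Lengths are in m, angles in rad, forces in N, time in s.
With the tool pointing down it reaches from about 0.425 to 0.95 m from the base axis. Payload 4.7 kg.
Tool frame: the origin (TCP) lies between the finger pads; the fingertips stand 25 mm ahead of it and the grasp point (between the pads) lies 6 mm ahead of it; x points along the fingers, z is the direction in which the jaws open and shut, and the axes are right-handed (so a half turn about x gives the same grasp; the last joint's range is limited). The gripper opens to 85 mm and grips with 20 to 120 N. Pads are 22 mm wide; open, the fingers measure 114 mm over their backs; the gripper's body (76 mm by 85 mm) begins 54 mm behind the grasp point. The pads swing forward as they close: fully open they stand 13 mm farther back than shut.
Start: joints at [-0.029, 0.469, -0.049, 1.532, 0.024, 1.141, -0.082], TCP at [0.675, 0, 0.256] pointing down, gripper open.
Joint ranges: [-2.59, 2.59], [-0.33, 1.99], [-1.39, 1.29], [0.1, 2.45], [-1.04, 4.18], [0.21, 1.99], [-2.66, 2.66]. Speed limits (rad/s): [2.57, 2.57, 3.14, 3.14, 3.14, 3.14, 3.14].

INTERFACE

Orientations are given as a 3x3 rotation matrix whose columns are the frame's x, y, z axes.
In Python, from rig import * gives the robot as it stands. Calls block until the motion is done:
- movep(position, orientation): joint-space move of the TCP to a pose.
- move_l(position, attitude=None, feed=0.15, until_force=None): straight line of the TCP; attitude=None keeps the orientation; feed is the mean speed in m/s. With until_force (N) it stops when the force on the tool has changed by that much, and returns True; else False.
- move_joints(angles): joint-space move.
- command_gripper(opening, newtons=None): finger opening in m; newtons is the grip in N (None keeps the last); returns when the fingers have stopped.
- sleep(seconds).
- inverse_kinematics(position, orientation): joint angles nearest the present ones, or None.
- sense(): the state.
- camera(name): name is "scene" or "side" or "wrist"; returns (picture, depth): 480x640x3 uint8, red, green, blue; 480x640 float32, m along the optical axis (not along the pixel's ray), 0 where there is no reading.
- camera_params(name): a dict with "K" (3x3 intrinsics, pixels), "position" and "rotation" of the camera in the world; the wrist camera has in their place "tool_from_camera" (4x4, takes a point from camera to tool coordinates, whose origin is the TCP and whose axes are the tool frame's). Camera axes: x right, y down, z forward; pixel columns grow to the right and rows downward; lengths in m; the calibration is good to about 2 mm. A picture is of the moment at which its call begins: read the wrist's pose just before it. camera_params takes no time and is no camera call.
A pose or a line that the arm cannot do raises Unreachable and nothing moves.
- finish_job(): hands the job in, once; it reports no verdict.
The state is a dict: "time_s": time; "joint_pos": joint angles; "qd": joint speeds; "joint_efforts": joint torques, N m; "position": TCP position; "tcp_rot": TCP orientation; "wrist_force": force on the tool from outside, world axes, zero at the start; "ft_torque": the same for the moment, N m; "finger_gap": finger opening in m.
Only numpy, scipy, OpenCV 4.12 (cv2) and the standard library are available. Lean on these libraries where they do the work, as an engineer would, in place of code of your own. Each camera call takes 0.05 s, during which the arm holds its last target.

## Working session

There is one attempt and no reset: what is moved stays moved. The work goes in short steps, each a Python script; the robot and the scene stay as the last script left them, time stands still between calls to the robot, and variables do not carry over. Pictures are saved under pics/ and viewed, and the job is handed in when it is done.

```bash
ls -la; mkdir -p pics; python3 - <<'E'
from rig import *
import cv2, numpy as np
s=sense(); print(s['time_s'],s['position'],s['wrist_force'],s['finger_gap'])
for n in ("scene","side","wrist"):
    p,d=camera(n); cv2.imwrite(f"pics/{n}0.png",p[:,:,::-1]); np.save(f"pics/{n}0d.npy",d); 
    print(n,camera_params(n))
E
```

```text
total 12
drwxr-xr-x  3 agent agent 4096 Dec  6 14:13 .
drwxr-xr-x 23 root  root  4096 Dec  6 14:13 ..
drwxr-xr-x  2 agent agent 4096 Dec  6 14:13 pics
0.0 [ 6.74448784e-01 -1.57488264e-05  2.55248713e-01] [-0.3407051  -0.26749974  0.6949392 ] 0.08554822891739912
scene {'K': array([[611.17096039,   0.        , 324.88163025],
       [  0.        , 611.17096039, 228.64424154],
       [  0.        ,   0.        ,   1.        ]]), 'position': array([ 1.19736328, -0.97888037,  0.86906169]), 'rotation': array([[ 0.82612116,  0.31078267, -0.47004039],
       [ 0.56294902, -0.4918188 ,  0.66423088],
       [-0.02474326, -0.81334396, -0.58125672]])}
side {'K': array([[480.6791368 ,   0.        , 319.43095009],
       [  0.        , 480.6791368 , 239.53972927],
       [  0.        ,   0.        ,   1.        ]]), 'position': array([0.43142752, 0.79305653, 0.67576845]), 'rotation': array([[-0.99526166, -0.06080219,  0.07587704],
       [-0.09719287,  0.64448953, -0.7584107 ],
       [-0.00278892, -0.7621918 , -0.64734526]])}
wrist {'K': array([[339.62313416,   0.        , 320.02121327],
       [  0.        , 339.62313416, 239.92709519],
       [  0.        ,   0.        ,   1.        ]]), 'tool_from_camera': array([[-9.50350710e-05, -2.77072600e-01,  9.60848981e-01,
        -1.19043345e-01],
       [ 4.80334553e-04, -9.60848888e-01, -2.77072526e-01,
         6.91429902e-02],
       [ 9.99999880e-01,  4.35197359e-04,  2.24401886e-04,
         1.13937852e-03],
       [ 0.00000000e+00,  0.00000000e+00,  0.00000000e+00,
         1.00000000e+00]])}
```

View pics/scene0.png

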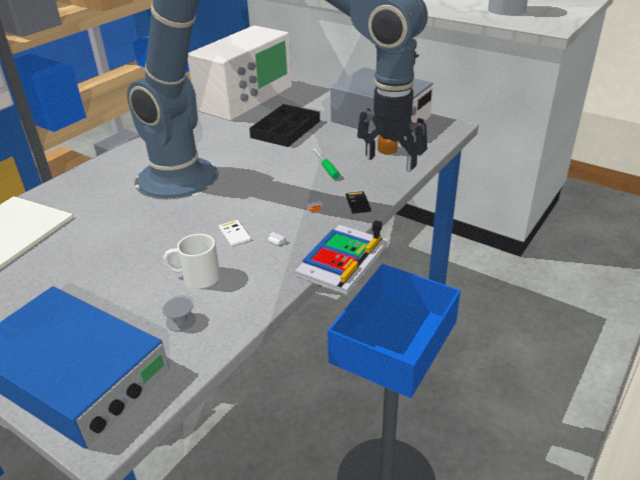

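View pics/side0.png

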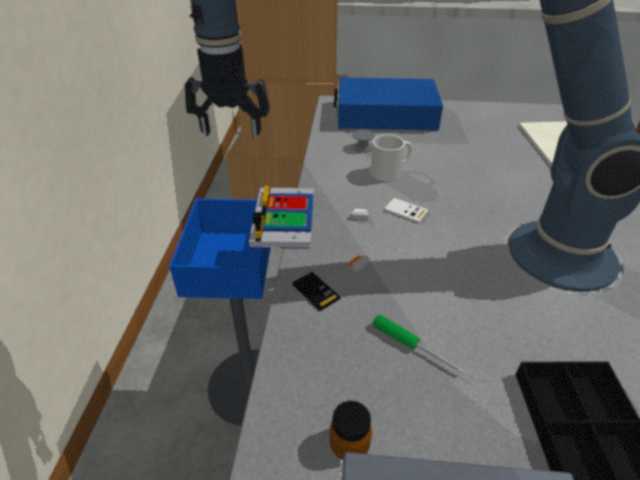

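View pics/wrist0.png

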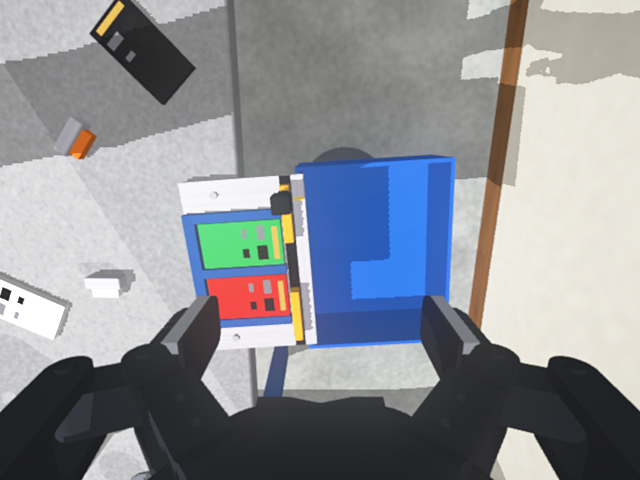

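The red module is in the lane farther from the handle (wrist image about (248,298)), green is at (240,244), and the black grip is at (281,203), so red is in the -y lane. Next I'll measure these.

```bash
cat > h.py <<'E'
from rig import *
import cv2, numpy as np
def shot(name):
    s=sense(); p,d=camera(name); c=camera_params(name)
    if name=="wrist":
        T=np.eye(4); T[:3,:3]=s['tcp_rot']; T[:3,3]=s['position']; M=T@c['tool_from_camera']
    else:
        M=np.eye(4); M[:3,:3]=c['rotation']; M[:3,3]=c['position']
    return p,d,c['K'],M
def ray(uv,K,M):
    uv=np.atleast_2d(uv).astype(float)
    r=np.c_[(uv[:,0]-K[0,2])/K[0,0],(uv[:,1]-K[1,2])/K[1,1],np.ones(len(uv))]
    return r@M[:3,:3].T
def onplane(uv,z,K,M):
    r=ray(uv,K,M); o=M[:3,3]
    return o+r*((z-o[2])/r[:,2])[:,None]
def bydepth(uv,d,K,M):
    uv=np.atleast_2d(uv); z=np.array([d[int(v),int(u)] for u,v in uv])
    return M[:3,3]+ray(uv,K,M)*z[:,None]
def masks(p):
    h=cv2.cvtColor(p,cv2.COLOR_RGB2HSV)
    H,S,V=h[...,0].astype(int),h[...,1].astype(int),h[...,2].astype(int)
    return dict(red=((H<8)|(H>172))&(S>150)&(V>90), green=(H>50)&(H<75)&(S>130)&(V>80),
      yellow=(H>18)&(H<30)&(S>150)&(V>120), blue=(H>100)&(H<120)&(S>150), black=(V<55))
def blob(m,roi=None):
    m=m.astype(np.uint8)
    if roi is not None:
        z=np.zeros_like(m); x0,y0,x1,y1=roi; z[y0:y1,x0:x1]=m[y0:y1,x0:x1]; m=z
    m=cv2.morphologyEx(m,cv2.MORPH_CLOSE,np.ones((3,3)))
    cs,_=cv2.findContours(m,cv2.RETR_EXTERNAL,cv2.CHAIN_APPROX_NONE)
    return max(cs,key=cv2.contourArea)
E
python3 - <<'E'
from h import *
np.set_printoptions(precision=4,suppress=True)
p,d,K,M=shot("wrist"); m=masks(p)
for n in ("red","green"):
    c=blob(m[n],(170,150,320,380)); mm=np.zeros((480,640),np.uint8); cv2.drawContours(mm,[c],-1,1,-1)
    mm=cv2.erode(mm,np.ones((5,5)))
    v,u=np.nonzero(mm); P=bydepth(np.c_[u,v],d,K,M); zm=np.median(P[:,2]); print(n,len(u),'z',zm,P[:,2].std())
    box=cv2.boxPoints(cv2.minAreaRect(c)); W=onplane(box,zm,K,M); 
    r=cv2.minAreaRect((onplane(c[:,0],zm,K,M)[:,:2]*1000).astype(np.float32)); print(r)
# profiles
for uv in [(214,195),(237,337),(281,203),(310,270),(300,190),(298,310),(293,225),(200,270)]:
    print(uv,p[uv[1],uv[0]],bydepth(uv,d,K,M)[0])
E
python3 - <<'E'
import cv2
i=cv2.imread('pics/wrist0.png')[150:380,160:330]; cv2.imwrite('pics/w0z.png',cv2.resize(i,None,fx=3,fy=2.6 if 0 else 2.6,interpolation=cv2.INTER_NEAREST))
E
```

```text
red 2536 z 0.026164348291157713 0.027596556636111772
((595.58740234375, -98.00521850585938), (87.57363891601562, 50.199771881103516), 3.8863754272460938)
green 3091 z 0.02605269197117077 0.020771478469561344
((591.0794677734375, -36.05018615722656), (87.21781921386719, 49.90568161010742), 3.9903340339660645)
(214, 195) [232 234 238] [0.5648 0.0159 0.021 ]
(237, 337) [218 219 226] [ 0.5776 -0.1519  0.0215]
(281, 203) [75 77 82] [0.6408 0.017  0.0751]
(310, 270) [223 219 226] [ 0.6643 -0.0679  0.0201]
(300, 190) [178 176 186] [0.6545 0.0209 0.0187]
(298, 310) [251 218  84] [ 0.6511 -0.1098  0.0344]
(293, 225) [104  89  70] [ 0.6471 -0.0147  0.0273]
(200, 270) [ 85 133 211] [ 0.5444 -0.0653  0.0274]
```

View pics/w0z.png

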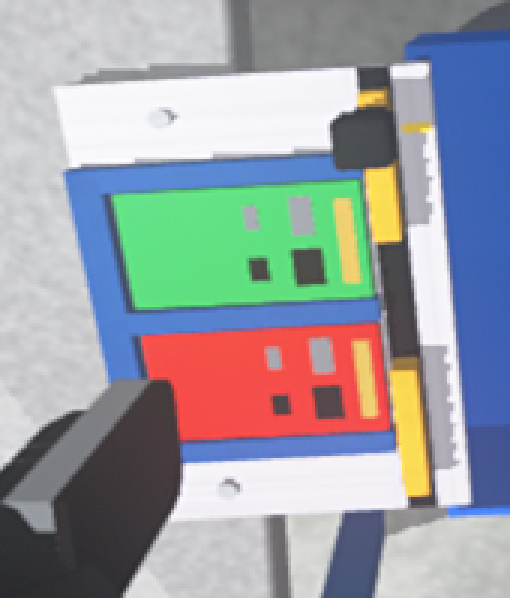

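Module sizes come out right (87.5 x 50 mm) and the yaw is about 4°. Deck z is about 0.019, and the handle prediction agrees with the depth reading. Next I'll go above the handle with the jaws along nest y and take a check picture there.

```bash
cat >> h.py <<'E'
YAW=np.radians(4.05); O=np.array([0.6003,-0.0665]); 
c_,s_=np.cos(YAW),np.sin(YAW)
RZ=np.array([[c_,-s_],[s_,c_]])
def N(x,y,z): # mm nest xy -> world; z world m
    return np.r_[O+RZ@np.array([x,y])/1000., z]
def inv(P): return (np.asarray(P)[...,:2]-O)@RZ*1000
RT=np.array([[0,-c_,-s_],[0,-s_,c_],[-1,0,0]])
np.set_printoptions(precision=4,suppress=True)
E
python3 - <<'E'
from h import *
print(sense()['tcp_rot'], inverse_kinematics(N(46,75,0.17),RT))
command_gripper(0.045,20)
movep(N(46,75,0.17),RT)
s=sense(); print(s['time_s'],s['position'],s['joint_pos'],s['wrist_force'],[sense()['wrist_force'][2] for _ in range(4)],sense()['time_s'])
p,d,K,M=shot("wrist"); cv2.imwrite("pics/w1.png",p[:,:,::-1])
m=masks(p)
for n in("red","green"):
    c=blob(m[n]); r=cv2.minAreaRect((onplane(c[:,0],0.0268,K,M)[:,:2]*1000).astype(np.float32)); print(n,r,inv(np.array(r[0])/1000))
E
```

```text
[[-0.0011 -0.0001  1.    ]
 [ 0.      1.      0.0001]
 [-1.      0.     -0.0011]] [ 0.2004  0.5275 -0.3984  1.6889  0.2384  0.9734  1.3572]
1.9667 [0.6412 0.0114 0.1703] [ 0.2003  0.5273 -0.398   1.6883  0.2384  0.9735  1.3565] [ 0.3921 -0.1287 -0.1846] [np.float64(-0.18459715678680552), np.float64(-0.18459715678680552), np.float64(-0.18459715678680552), np.float64(-0.18459715678680552)] 1.9667
red ((594.93798828125, -97.7850341796875), (86.17803955078125, 50.17624282836914), 3.9734950065612793) [ -7.5582 -30.8282]
green ((590.6121826171875, -36.181556701660156), (86.16228485107422, 49.794620513916016), 3.998231887817383) [-7.5223 30.927 ]
```

View pics/w1.png

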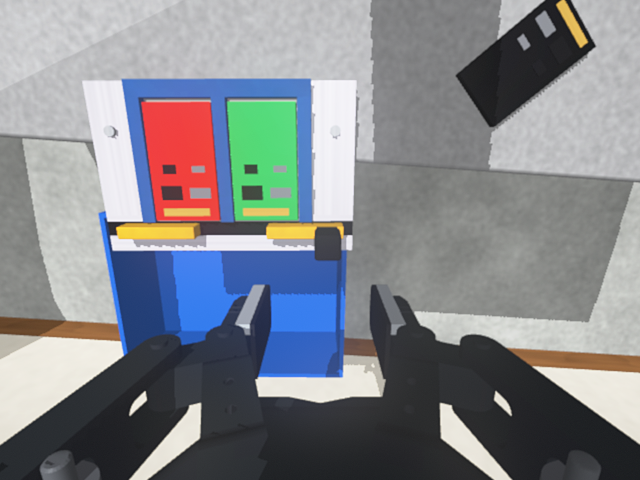

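Both views agree to within 1 mm: red at (180,160), green at (262,160), grip at (328,243). Next I'll descend, grip the handle and slide the gate to -y.

```bash
python3 - <<'E'
from h import *
p,d,K,M=shot("wrist"); 
for uv in[(328,232),(328,240),(328,250)]:
    P=bydepth(uv,d,K,M)[0]; print(uv,P,inv(P))
print(move_l(N(46,75,0.075),feed=0.12,until_force=8), sense()['position'])
print('t',sense()['time_s'])
command_gripper(0.0,20)
s=sense(); print('gap',s['finger_gap'],s['wrist_force'],inv(s['position']))
h=move_l(N(46,75-34,0.075),feed=0.04,until_force=9)
s=sense(); print(h,s['wrist_force'],inv(s['position']),s['position'],s['time_s'])
p,d,K,M=shot("wrist"); cv2.imwrite("pics/w2.png",p[:,:,::-1])
p,d,K,M=shot("side"); cv2.imwrite("pics/s2.png",cv2.resize(p[160:270,200:360,::-1],None,fx=4,fy=4))
E
```

```text
(328, 232) [0.6301 0.0148 0.0679] [35.4314 79.0128]
(328, 240) [0.6335 0.0149 0.0754] [38.8841 78.8641]
(328, 250) [0.6408 0.0155 0.0741] [46.1738 78.9374]
False [0.6416 0.0117 0.0758]
t 3.0083
gap 0.017576991266508576 [-0.846   2.1632  4.8381] [46.7423 75.6578]
False [-1.4868  6.2735  6.2217] [46.7524 44.9292] [ 0.6438 -0.0184  0.0762] 4.3583
```

View pics/w2.png

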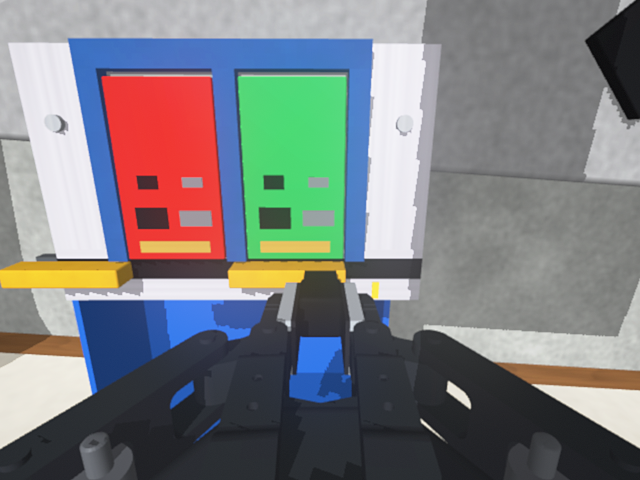

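View pics/s2.png

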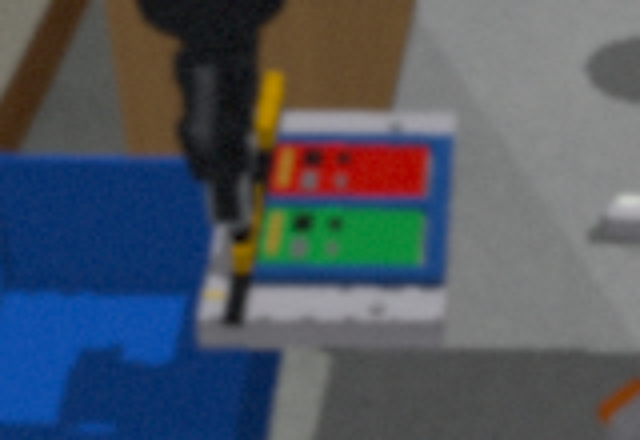

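```bash
python3 - <<'E'
from h import *
sleep(0.3); s=sense(); print(s['wrist_force'],inv(s['position']),s['position'])
p,d,K,M=shot("wrist"); m=masks(p)
y=m['yellow']
for v in (270,275,280,283):
    u=np.nonzero(y[v])[0]; br=np.nonzero(np.diff(u)>3)[0]
    e=[u[br[0]],u[br[0]+1]] if len(br) else []
    for x in e:
        P=bydepth((x-1 if x==e[0] else x+1,v),d,K,M)[0]; Q=onplane((x+ (1 if x==e[0] else 0),v),0.0345,K,M)[0]; print(v,x,inv(P),P[2],inv(Q))
for n in("red","green"):
    c=blob(m[n]); r=cv2.minAreaRect((onplane(c[:,0],0.0268,K,M)[:,:2]*1000).astype(np.float32)); print(n,r,inv(np.array(r[0])/1000))
E
```

```text
[-1.0364  6.5311  6.3558] [46.7636 44.9699] [ 0.6438 -0.0183  0.0762]
270 130 [ 44.4848 -59.5699] 0.022497770127874267 [ 39.8004 -51.4365]
270 228 [39.8836 -2.1849] 0.03418540420666505 [39.7613 -2.6009]
275 131 [ 46.8602 -58.6982] 0.023808193193477545 [ 42.507  -51.3444]
275 228 [42.4705 -2.2915] 0.03450303329485099 [42.4721 -2.7988]
280 127 [ 48.3333 -59.2404] 0.02720614837040017 [ 45.2394 -53.7873]
280 229 [45.1719 -1.9584] 0.03458118936073465 [45.2066 -2.4898]
283 123 [ 48.3486 -59.183 ] 0.031145325840721716 [ 46.8908 -56.0768]
283 230 [47.0157 -1.6894] 0.03413806072825107 [46.8589 -2.0991]
red ((595.5343017578125, -97.55453491210938), (87.47449493408203, 50.194332122802734), 3.7208313941955566) [ -6.9471 -30.6404]
green ((590.7870483398438, -36.366310119628906), (86.85343933105469, 49.44703674316406), 3.9768218994140625) [-7.3609 30.7303]
```

The gap edges measure about -59 and -2.3 mm (expected -59 and -3), so the gate is at the stop. Next I'll release, rise, and close the fingers above the red module's rear.

```bash
python3 - <<'E'
from h import *
move_l(N(46,45.2,0.075),feed=0.05)
command_gripper(0.045)
s=sense(); print(s['wrist_force'],inv(s['position']))
move_l(N(46,45,0.13),feed=0.2)
command_gripper(0.0,40)
move_l(N(-35,-31,0.10),feed=0.25)
move_l(N(-35,-31,0.066),feed=0.1)
sleep(0.2); s=sense(); print('base',s['wrist_force'],s['position'],inv(s['position']),s['finger_gap'],s['time_s'])
p,d,K,M=shot("wrist"); cv2.imwrite("pics/w3.png",p[:,:,::-1])
p,d,K,M=shot("side"); cv2.imwrite("pics/s3.png",cv2.resize(p[160:270,200:360,::-1],None,fx=4,fy=4))
f0=s['wrist_force']
h=move_l(N(-35,-31,0.042),feed=0.01,until_force=2.5)
for i in range(4):
    s=sense(); print(h,s['wrist_force']-f0,s['position'],s['time_s']); sleep(0.1)
E
```

```text
[0.2785 0.1092 0.0655] [45.6836 44.772 ]
base [ 0.2272  0.3406 -0.6314] [ 0.5682 -0.0998  0.0667] [-34.4023 -30.9433] 0.00027479837598572664 7.6667
True [-0.6898  0.2232  4.0755] [ 0.5674 -0.0999  0.0481] 9.3833
True [-0.1681 -0.0735  3.2004] [ 0.5674 -0.0999  0.0481] 9.4833
True [1.3628 0.0368 4.0184] [ 0.5674 -0.0999  0.0481] 9.5833
True [ 1.8158 -0.2612  4.4359] [ 0.5674 -0.0999  0.048 ] 9.6833
```

View pics/w3.png

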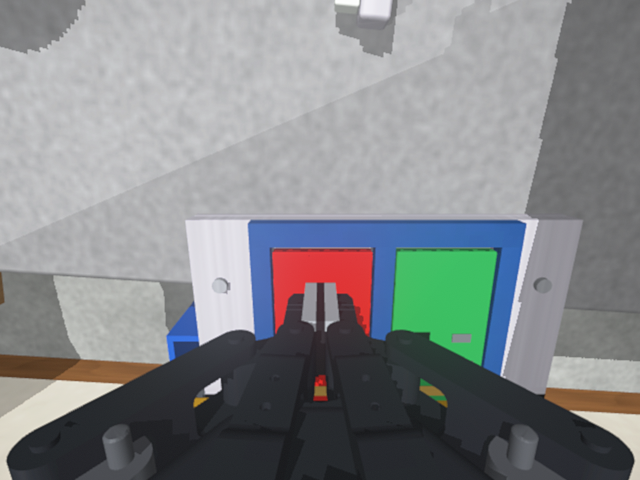

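View pics/s3.png

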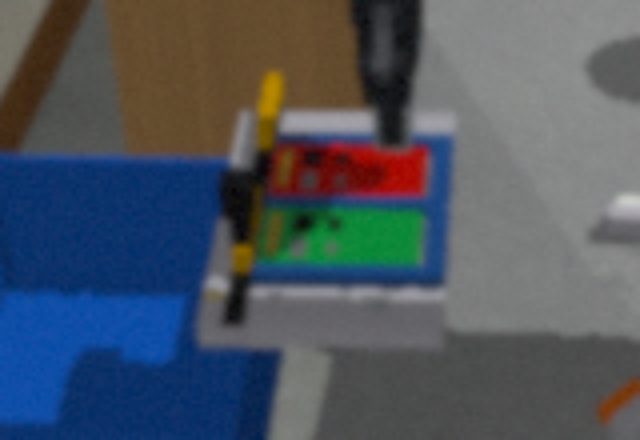

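The fingertip is centred on the red module's bare rear (image (320,300)) and contact is about 4 N. Next is the slide loop with force feedback, in stages.

```bash
cat >> h.py <<'E'
F0=np.array([0.2272,0.3406,-0.6314])
def slide(x_from,x_to,step,g,zc,Fd=6.5,feed=0.03,verbose=3):
    x=x_from; k=0; F=sense()['wrist_force'][2]-F0[2]
    while x<x_to:
        e=Fd-F
        gg=g(x) if callable(g) else g
        zc-=np.clip(gg*e,-0.8,0.5)/1000
        if F>10.5: pass   # relieve only
        elif F>2.0: x+=step
        move_l(N(x,-31,zc),feed=feed)
        s=sense(); F=s['wrist_force'][2]-F0[2]; k+=1
        if k%verbose==0 or F>9.5: print('x %.1f act %.1f zc %.2f z %.2f F %.1f fx %.1f t %.2f'%(x,inv(s['position'])[0],zc*1e3,s['position'][2]*1e3,F,(s['wrist_force']-F0)[0],s['time_s']))
        if F>12.5 or k>150: print('STOP',F); break
    return x,zc
E
python3 - <<'E'
from h import *
s=sense(); zc=s['position'][2]
for i in range(4):
    F=sense()['wrist_force'][2]-F0[2]; zc-=np.clip(0.2*(6.5-F),-.5,.5)/1000; move_l(N(-35,-31,zc),feed=0.02); s=sense(); print(zc,s['position'][2],(s['wrist_force']-F0),inv(s['position']),s['time_s'])
print(slide(-35,-20,1.5,0.2,zc,verbose=1))
p,d,K,M=shot("wrist"); cv2.imwrite("pics/w4.png",p[:,:,::-1])
E
```

```text
0.04745892445929317 0.047486109883715495 [-0.1418 -1.318   5.5472] [-35.1286 -31.019 ] 10.0333
0.04726836600574113 0.04728104444365796 [-0.9411 -0.6088  5.3103] [-35.1366 -31.0288] 10.2833
0.047030435214233814 0.047051013581924095 [-0.7119  0.6424  5.953 ] [-35.1695 -31.0212] 10.5333
0.0469210377457178 0.047015121953007534 [-0.485  -0.0556  6.471 ] [-35.1482 -30.9582] 10.7833
x -33.5 act -34.7 zc 46.92 z 46.99 F 9.2 fx -3.8 t 11.03
x -32.0 act -33.3 zc 47.46 z 47.20 F 6.5 fx -2.6 t 11.28
x -30.5 act -32.1 zc 47.46 z 47.19 F 8.1 fx -3.6 t 11.53
x -29.0 act -30.4 zc 47.78 z 47.44 F 7.4 fx -2.9 t 11.78
x -27.5 act -29.0 zc 47.97 z 47.60 F 6.5 fx -2.6 t 12.03
x -26.0 act -27.5 zc 47.98 z 47.63 F 6.5 fx -4.1 t 12.28
x -24.5 act -26.0 zc 47.99 z 47.68 F 7.6 fx -3.1 t 12.53
x -23.0 act -24.4 zc 48.21 z 47.93 F 6.6 fx -2.8 t 12.78
x -21.5 act -23.0 zc 48.22 z 47.95 F 8.1 fx -2.4 t 13.03
x -20.0 act -21.4 zc 48.55 z 48.27 F 5.8 fx -3.4 t 13.28
(-20.0, np.float64(0.04854972082339728))
```

View pics/w4.png

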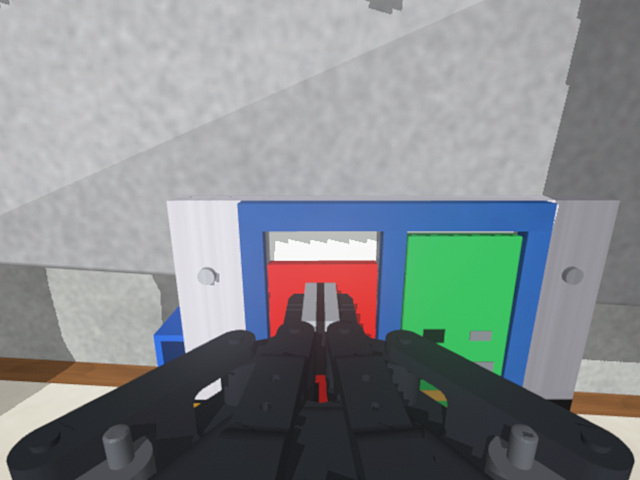

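The module travels with the finger: a white floor gap has opened behind it at (322,247). Force is holding at 6–8 N. Continuing.

```bash
python3 - <<'E'
from h import *
g=lambda x: np.interp(x,[0,15,30],[0.2,0.15,0.07])
print(slide(-20,26,2.0,g,0.04855,Fd=6.0,verbose=2))
p,d,K,M=shot("wrist"); cv2.imwrite("pics/w5.png",p[:,:,::-1])
p,d,K,M=shot("side"); cv2.imwrite("pics/s5.png",cv2.resize(p[160:270,200:360,::-1],None,fx=4,fy=4))
E
```

```text
x -16.0 act -17.3 zc 48.99 z 48.69 F 6.4 fx -2.2 t 13.83
x -12.0 act -13.2 zc 49.31 z 49.02 F 7.0 fx -2.3 t 14.33
x -8.0 act -9.2 zc 49.55 z 49.29 F 6.9 fx -2.9 t 14.83
x -4.0 act -5.1 zc 49.87 z 49.61 F 6.8 fx -2.4 t 15.33
x 0.0 act -1.2 zc 49.79 z 49.68 F 7.0 fx -2.5 t 15.83
x 4.0 act 2.9 zc 50.18 z 49.99 F 5.5 fx -2.2 t 16.33
x 8.0 act 7.0 zc 50.29 z 50.14 F 6.7 fx -2.0 t 16.83
x 12.0 act 11.0 zc 50.50 z 50.29 F 6.3 fx -2.6 t 17.33
x 16.0 act 15.0 zc 50.55 z 50.35 F 7.1 fx -1.8 t 17.83
x 20.0 act 19.2 zc 50.65 z 50.46 F 6.2 fx -2.3 t 18.33
x 24.0 act 23.2 zc 50.63 z 50.50 F 5.6 fx -1.9 t 18.83
(26.0, np.float64(0.05059163246155392))
```

View pics/w5.png

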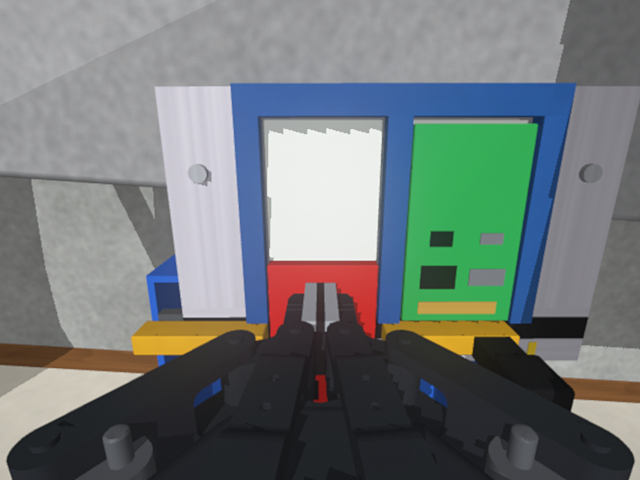

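View pics/s5.png

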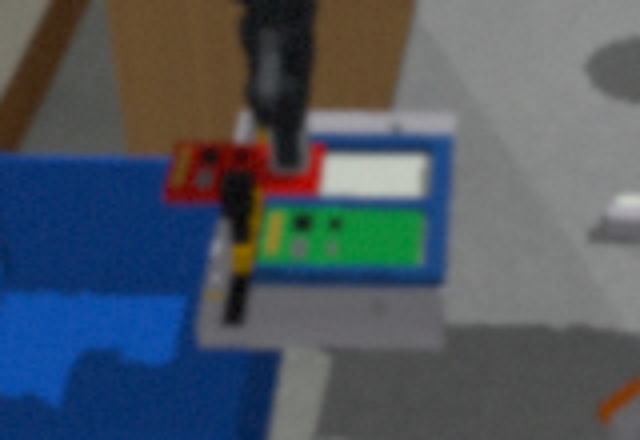

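The rear edge stays at row 262 relative to the finger, so there's no slip. The centre is now at about x = 53 mm. I'll go gently over the rigid part, with smaller steps and lower gain.

```bash
python3 - <<'E'
from h import *
print(slide(26,38,1.0,0.06,0.05059,Fd=5.5,feed=0.02,verbose=1))
p,d,K,M=shot("wrist"); cv2.imwrite("pics/w6.png",p[:,:,::-1])
p,d,K,M=shot("side"); cv2.imwrite("pics/s6.png",cv2.resize(p[160:270,200:360,::-1],None,fx=4,fy=4))
E
```

```text
x 27.0 act 26.1 zc 50.61 z 50.51 F 7.7 fx -2.7 t 19.43
x 28.0 act 27.0 zc 50.74 z 50.53 F 6.5 fx -2.7 t 19.68
x 29.0 act 28.0 zc 50.80 z 50.54 F 5.4 fx -2.6 t 19.93
x 30.0 act 29.0 zc 50.79 z 50.53 F 6.2 fx -2.4 t 20.18
x 31.0 act 30.0 zc 50.83 z 50.52 F 6.4 fx -2.1 t 20.43
x 32.0 act 31.1 zc 50.89 z 50.53 F 5.2 fx -2.0 t 20.68
x 33.0 act 32.9 zc 50.88 z 50.58 F 3.2 fx -2.1 t 20.93
x 34.0 act 34.2 zc 50.74 z 50.57 F 2.4 fx -0.7 t 21.18
x 35.0 act 35.2 zc 50.55 z 50.56 F 3.7 fx 0.0 t 21.43
x 36.0 act 36.1 zc 50.44 z 50.54 F 4.0 fx -1.4 t 21.68
x 37.0 act 37.1 zc 50.35 z 50.54 F 4.6 fx -1.6 t 21.93
x 38.0 act 38.1 zc 50.30 z 50.53 F 5.7 fx -2.0 t 22.18
(38.0, np.float64(0.050297286368180046))
```

View pics/w6.png

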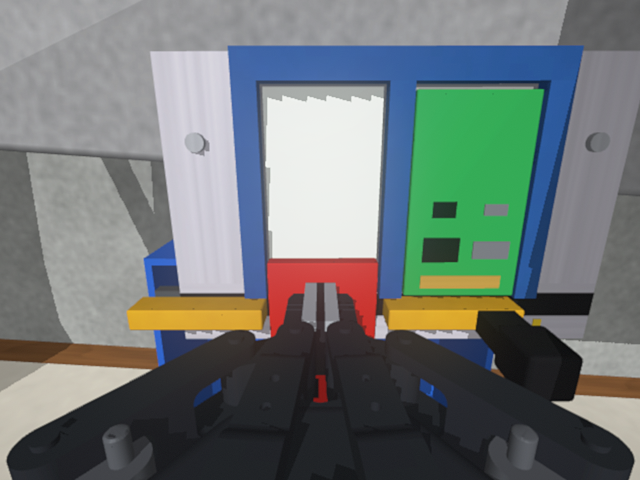

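View pics/s6.png

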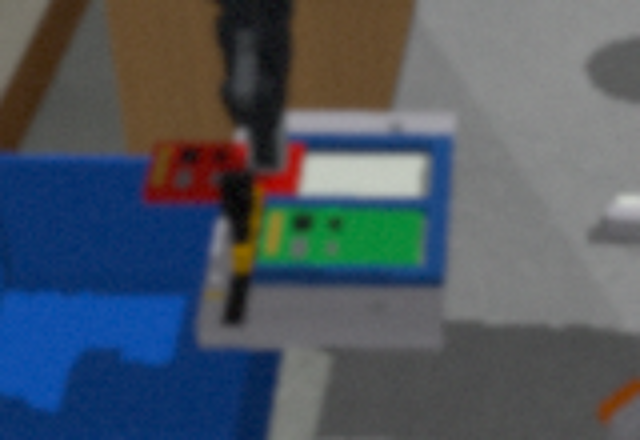

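```bash
python3 - <<'E'
from h import *
x,zc=slide(38,50,1.0,0.06,0.0503,Fd=5.5,feed=0.02,verbose=2); print(x,zc)
move_l(N(x,-31,0.10),feed=0.15); sleep(0.4)
s=sense(); print(s['time_s'],s['wrist_force']-F0)
p,d,K,M=shot("wrist"); cv2.imwrite("pics/w7.png",p[:,:,::-1])
p,d,K,M=shot("side"); cv2.imwrite("pics/s7.png",p[:,:,::-1])
p,d,K,M=shot("scene"); cv2.imwrite("pics/c7.png",cv2.resize(p[200:410,270:480,::-1],None,fx=2.8,fy=2.8))
E
```

```text
x 40.0 act 40.1 zc 50.37 z 50.52 F 5.9 fx -2.3 t 22.78
x 42.0 act 42.1 zc 50.42 z 50.52 F 5.7 fx -1.4 t 23.28
x 44.0 act 44.1 zc 50.49 z 50.56 F 5.3 fx -1.8 t 23.78
x 46.0 act 46.0 zc 50.55 z 50.52 F 5.4 fx -2.4 t 24.28
x 48.0 act 48.0 zc 50.50 z 50.58 F 6.0 fx -2.0 t 24.78
x 50.0 act 50.0 zc 50.56 z 50.56 F 5.5 fx -2.4 t 25.28
50.0 0.050557121495451426
26.1667 [-0.1586 -1.3509  0.2223]
```

View pics/w7.png

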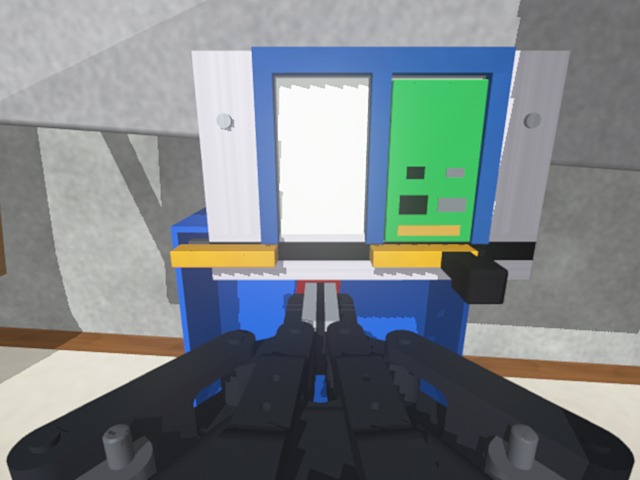

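View pics/c7.png

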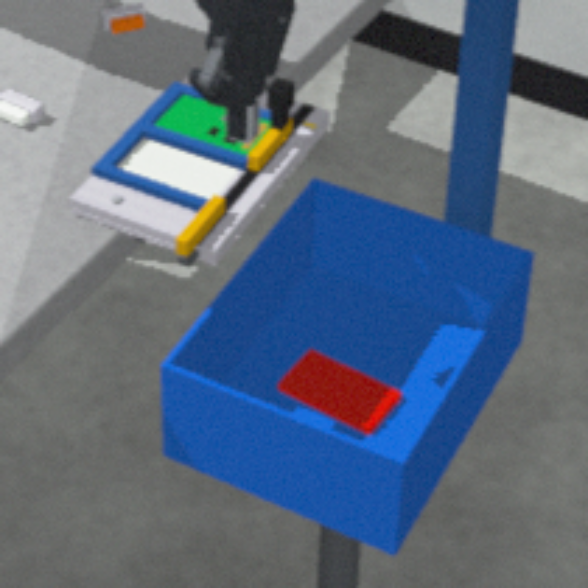

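The red module lies flat in the bin (crop about (340,390)) and its lane is empty. Next I'll return the gate to the middle.

```bash
python3 - <<'E'
from h import *
move_l(N(50,-31,0.14),feed=0.2)
command_gripper(0.045,20)
move_l(N(46,45,0.14),feed=0.2)
print(move_l(N(46,45,0.075),feed=0.12,until_force=8), sense()['position'])
command_gripper(0.0,20)
s=sense(); print('gap',s['finger_gap'],inv(s['position']))
move_l(N(46,76,0.075),feed=0.04,until_force=12); sleep(0.2)
s=sense(); print(s['wrist_force'],inv(s['position']))
tgt=76+(75.7-inv(s['position'])[1])
move_l(N(46,tgt,0.075),feed=0.03); sleep(0.2); s=sense(); y=inv(s['position'])[1]; print(y,s['wrist_force'])
move_l(N(46,y,0.075),feed=0.03)
command_gripper(0.05)
move_l(N(46,75,0.17),feed=0.15); sleep(0.2)
s=sense(); print(s['wrist_force'],s['time_s'])
p,d,K,M=shot("wrist"); cv2.imwrite("pics/w8.png",p[:,:,::-1]); m=masks(p)
for n in("red","green"):
    if m[n].sum()>300:
        c=blob(m[n]); r=cv2.minAreaRect((onplane(c[:,0],0.0268,K,M)[:,:2]*1000).astype(np.float32)); print(n,r,inv(np.array(r[0])/1000))
for v in (228,230,232,234,236):
    u=np.nonzero(m['yellow'][v])[0]; br=np.nonzero(np.diff(u)>20)[0]
    if len(br): print(v,[inv(onplane((x,v),0.0345,K,M)[0]) for x in(u[br[0]],u[br[0]+1])])
p,d,K,M=shot("scene"); cv2.imwrite("pics/c8.png",p[:,:,::-1])
E
```

```text
False [ 0.6435 -0.0187  0.0753]
gap 0.017505290858078493 [46.7121 45.123 ]
[ 0.1029 -0.2282  6.3423] [46.7089 75.7426]
75.72147380218254 [ 0.0051 -0.9413  5.5307]
[-0.9088  0.4549 -0.4956] 31.9667
red ((681.4094848632812, -52.67231750488281), (29.543758392333984, 41.55097961425781), 88.57440185546875) [81.8835  8.0646]
green ((590.3890380859375, -35.94816589355469), (85.97049713134766, 49.266761779785156), 4.053699493408203) [-7.7284 31.1755]
228 [array([ 39.0392, -35.3478]), array([39.024, 29.167])]
230 [array([ 40.6218, -29.3749]), array([40.6087, 27.5548])]
232 [array([ 42.2112, -29.5456]), array([42.1983, 27.4786])]
234 [array([ 43.8056, -28.9452]), array([43.793 , 28.1743])]
236 [array([ 45.4056, -29.1159]), array([45.3932, 28.0989])]
```

View pics/w8.png

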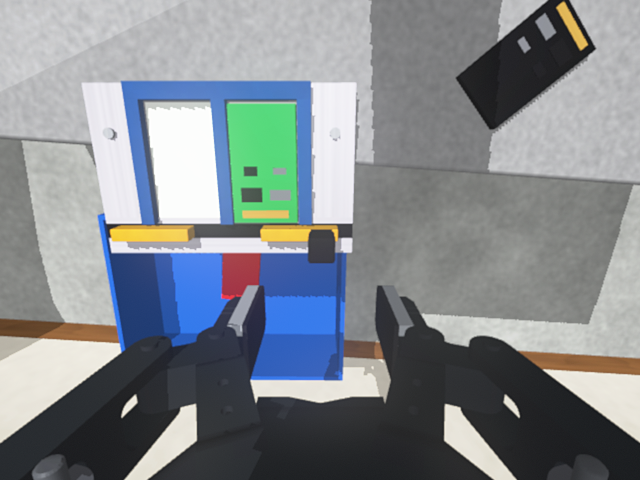

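View pics/c8.png

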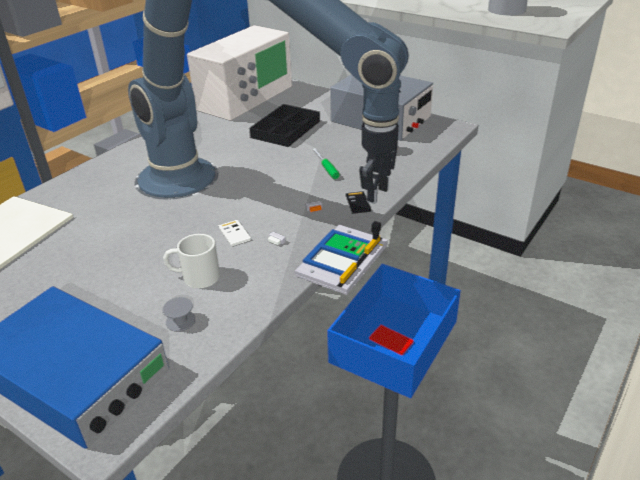

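Gap edges are at -29.2 and +28.0 mm, so the gate is within 1 mm of the middle. The green module hasn't moved, red is in the bin at (392,340) in the scene view, and the gripper is clear. Handing in.

```bash
python3 -c "
from rig import *
print(finish_job())"
```

```text
the job is handed in; nothing more can be done
None
```

The red module is in the scrap bin, the gate is back in the middle with the green module shut in, and I handed the job in at about 32 s of the 72 s allowed.

- **Gate open:** I gripped the handle and slid the gate to its -y stop. The gap edges measured about -59 and -2.3 mm, against -59 and -3 expected.
- **Slide:** I pressed the closed fingertips on the red module's bare rear and slid it out under force feedback. The wrist readings printed during the press and slide stayed at or below about 9 N vertically, with a drag of about 2–4 N. The module did not slip under the finger. It tipped over the lip when I lifted off.
- **Gate closed:** I slid the gate back, released it and rose clear. The gripper was about 0.17 m up and touching nothing when I handed in.

**Last checks:**
- The scene camera shows the red module lying flat in the bin.
- The gate gap is centred about 0.7 mm from the middle.
- The green module measured within 0.4 mm of its first reading from the same viewpoint.
- The bystanders visible in the scene view stand where they were. I judged this by eye, and the jar was hidden behind the arm in that last picture.

**One disagreement:** the first pictures put the handle about 3–4 mm toward +y of where it stands now. The gate may have started slightly off centre, or the early reading was biased. I set the middle from the stop and the gap edges, and either reading is within the 8 mm tolerance.

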